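# Unplug the charged battery pack from the laundry dock

## Task

On the tiled laundry counter two cordless-appliance batteries are plugged into the white charging dock. Pull the rectangular pack up out of its socket, against the sprung catch, and stand it upright on its foot inside the shallow wooden tray. Leave the round one plugged in where it is.

Things in the scene. Friction and masses are not known exactly. Their poses are not given: they have to be found in the camera images.
- pack_mid (a point): Mid-height centre of the rectangular grey battery pack, 0.25 kg, 80 mm tall; z up. Its plug foot (lowest 20 mm, 32 x by 42 y) is in the socket; its body above, 36 (x) by 50 (y), spans 20 mm below to 40 mm above this point: grasp there. Plugged in, the point is 65 mm over the counter; standing in the tray, 45. Sprung rollers hold the foot: 15-20 N straight up frees it; out after 20 mm.
- canister_mid (a point): Centre (half-way up) of the round battery, the same grey plastic and the same foot, with a cylindrical body 50 mm in diameter, 45 mm tall above the dock. It sits in the dock's other socket and must stay there. Its z axis points up.
- dock: White plastic charging dock, fixed, 90 mm (its x) by 220 mm (its y) by 45 mm tall; origin at the centre of its underside. Two 20 mm deep sockets open upward in its top, 60 mm either side of the origin along its y; either battery may be in either. The batteries' x and y axes are parallel to the dock's.
- tray: Empty shallow wooden tray, light timber, fixed, 160 mm (its x) by 180 mm (its y), 20 mm tall, walls and floor 5 mm thick; origin at the centre of its underside, z up. It may be on the left or the right of the counter, the dock on the other side.
Not all that is in view belongs to the job. What is shaped like the part that bears pack_mid but orange or purple is not meant.

How it is judged:
On the way:
1. the rectangular pack is lifted out of its socket, its foot clear of the dock's top (z of pack_mid in the frame of dock above 0.09 m), for 0.1 s.
At the end, for the whole second after the job is handed in: The rectangular pack stands upright (within 10 degrees) on the tray's floor, its centre within 70 mm (tray's x) and 80 mm (tray's y) of the tray's centre and 35 to 55 mm above its underside; the round battery is still plugged in, within 10 mm of where it was (x of pack_mid in the frame of tray between -0.07 and 0.07 m and y of pack_mid in the frame of tray between -0.08 and 0.08 m and z of pack_mid in the frame of tray between 0.035 and 0.055 m and angle between pack_mid's own z axis and vertical below 0.17 rad and distance of canister_mid from where it was at the start of the episode below 0.01 m); the robot touches nothing.
It fails at once if the round battery is moved by more than 10 mm (distance of canister_mid from where it was at the start of the episode above 0.01 m).
It also fails if it takes over 38 s, if anything falls off the work surface, if the arm or the gripper's body presses on something with over 40 N, if the wrist force passes 120 N, or if a joint passes its speed limit or range.

## Robot

A 6-joint arm with a two-finger parallel gripper is mounted at the origin on the work surface. World frame = base frame: x ahead of the robot, y to its left, z up, the work surface at z = 0. Lengths are in m, angles in rad, forces in N, time in s.
With the tool pointing down it reaches from about 0.3 to 0.85 m from the base axis. Payload 4.2 kg.
Tool frame: the origin (TCP) lies midway between the tips of the shut fingers; the grasp point (between the pads) lies 19 mm behind it; z points along the fingers, y is the direction in which the jaws open and shut (so a half turn about z gives the same grasp; the last joint's range is limited). The gripper opens to 91 mm and grips with 3 to 60 N. Pads are 32 mm wide; open, the fingers measure 118 mm over their backs; the gripper's body (76 mm by 178 mm) begins 60 mm behind the grasp point.
Start: joints at [-1.365, 0.32, 1.565, -0, 1.257, -0.02], TCP at [0.129, -0.56, 0.214] pointing down, gripper open.
Joint ranges: [-3.11, 3.11], [-0.84, 2.01], [0.21, 2.61], [-1.34, 4.49], [0.05, 2.63], [-2.56, 2.56]. Speed limits (rad/s): [2.57, 2.57, 3.14, 3.14, 3.14, 3.14].

## Interface

Orientations are given as a rotation vector (axis times angle).
In Python, from workcell import telemetry, grab_frame, workorder gives the robot as it stands.
- The arm moves only by the tool jog_arm, never from a script. Its argument "series" is a list of rows, each an object with "offset": the shift along the tool's x, y, z in cm, a list of three; "angular": the turn, a rotation vector about the tool's x, y, z in degrees, a list of three; "gripper": the closure, from -1 (fully open) to 1 (shut), so that 0 is half open. In form: [{"offset": [tx, ty, tz], "angular": [ax, ay, az], "gripper": gripper}, ...]. A call has 1 to 20 rows; each row shifts and turns the pose as measured when the row begins, along the tool's axes as they then stand; what a row does not reach is not made up. A row lasts 1/10 s, in which the tool goes at most 50 mm and 8.59 degrees, less where a joint would pass 70% of its speed; a pose out of reach is approached as far as the arm can. A call is refused whole if a number of a shift passes 5 or a number of a turn 8.59, either way. A call with a gripper value outside its range is refused whole. The fingers move at their own pace and stop on an object; the grip force is fixed at half the most. Time passes only in rows, so rows that do not move let the fingers close. It gives the time, the measured TCP pose, the force and the opening at its end, in the units of the state.
- telemetry.read_state(): the state, without advancing time (a new reading comes with each control period).
- grab_frame(name): name is "side" or "top"; returns a dict with "pixels" (480x640x3 uint8, red, green, blue), "intrinsics" (3x3 intrinsics, pixels), "dist" ([k1, k2, p1, p2, k3] as OpenCV has them; the pictures are not rectified), "extrinsics" (4x4, takes a point from camera to world coordinates). Camera axes: x right, y down, z forward; pixel columns grow to the right and rows downward; lengths in m; the calibration is good to about 2 mm. A picture is of the moment at which its call begins. There is no depth.
- workorder.finish_job(): hands the job in, once; it reports no verdict.
The state is a dict: "time_s": time; "joints": joint angles; "qd": joint speeds; "joint_torque": joint torques, N m; "tool_pos": TCP position; "ee_rot": TCP orientation; "force": force on the tool from outside, world axes, zero at the start; "torque": the same for the moment, N m; "finger_gap": finger opening in m.
Only numpy, scipy, OpenCV 4.12 (cv2) and the standard library are available. Lean on these libraries where they do the work, as an engineer would, in place of code of your own. Each camera call takes 0.05 s, during which the arm holds its last target. There are 200 camera calls.

## Working session

There is one attempt and no reset: what is moved stays moved. The work goes in short steps, Python scripts to look and compute and a tool call to move; the robot and the scene stay as the last step left them, time stands still between calls to the robot, and variables do not carry over. Pictures are saved under pics/ and viewed, about 8 in all and at most 12, crops included, and the job is handed in when it is done.

Besides the shell and the picture viewer there is one more tool, called after ">>>" as name(argument=value, ...) on one line, values as JSON. jog_arm: Moves the arm, as the interface text tells. Its arguments: {"type":"object","properties":{"series":{"type":"array","items":{"type":"object","properties":{"offset":{"type":"array","items":{"type":"number"}},"angular":{"type":"array","items":{"type":"number"}},"gripper":{"type":"number"}}}}},"required":["series"]}

```bash
mkdir -p pics; cat > h.py <<'E'
import cv2,numpy as np
from workcell import telemetry, grab_frame, workorder
def grab(n,tag):
    f=grab_frame(n); np.savez(f'{tag}.npz',**{k:np.array(v) for k,v in f.items()})
    cv2.imwrite(f'pics/{tag}.png',f['pixels'][:,:,::-1]); return f
def ray(f,uv,z):
    K=np.array(f['intrinsics'],float);T=np.array(f['extrinsics'])
    p=cv2.undistortPoints(np.array(uv,float).reshape(-1,1,2),K,np.array(f['dist'],float)).reshape(-1,2)
    d=np.c_[p,np.ones(len(p))]@T[:3,:3].T; o=T[:3,3]
    return o+d*((z-o[2])/d[:,2])[:,None]
def proj(f,P):
    T=np.linalg.inv(np.array(f['extrinsics']));r,_=cv2.Rodrigues(T[:3,:3])
    return cv2.projectPoints(np.array(P,float).reshape(-1,1,3),r,T[:3,3],np.array(f['intrinsics'],float),np.array(f['dist'],float))[0].reshape(-1,2)
E
python3 - <<'E'
from h import *
for n in('top','side'):
    f=grab(n,n+'0'); print(n,np.round(f['extrinsics'],3).tolist())
s=telemetry.read_state();print(s)
E
```

```text
top [[-0.001, -1.0, 0.024, 0.527], [-1.0, 0.001, -0.026, 0.004], [0.026, -0.024, -0.999, 1.016], [0.0, 0.0, 0.0, 1.0]]
side [[-0.753, -0.464, 0.467, 0.168], [-0.658, 0.525, -0.54, 0.449], [0.005, -0.714, -0.7, 0.639], [0.0, 0.0, 0.0, 1.0]]
{'time_s': 0.1, 'joints': array([-1.36503107e+00,  3.20239572e-01,  1.56554530e+00, -3.56888253e-05,
        1.25738771e+00, -2.00088285e-02]), 'qd': array([ 0.00115525,  0.00013467, -0.00518024,  0.00016678,  0.00024771,
       -0.00041722]), 'joint_torque': array([ 3.05548801e-04, -4.13333058e+01, -2.32509506e+01,  7.28741311e-02,
        4.22717992e-02, -5.10437235e-05]), 'tool_pos': array([ 0.12861397, -0.55997602,  0.21320224]), 'ee_rot': array([-3.12003454e+00, -3.53732695e-01,  2.83113011e-04]), 'force': array([-0.03044517,  0.44194056,  0.0793861 ]), 'torque': array([-0.00143296, -0.04081728,  0.03282183]), 'finger_gap': 0.09121451074152481}
```

View pics/top0.png

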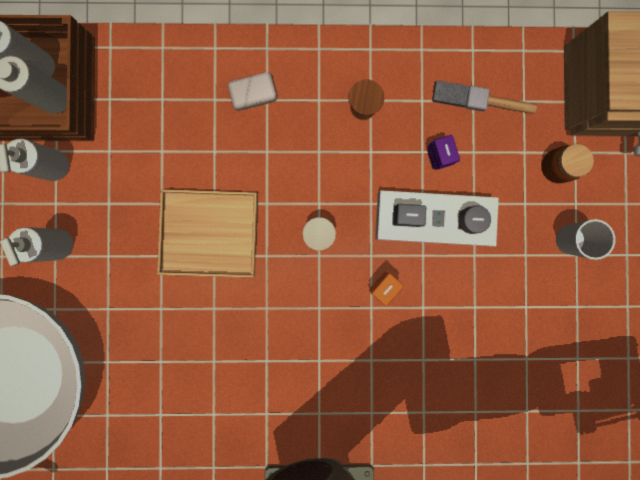

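View pics/side0.png

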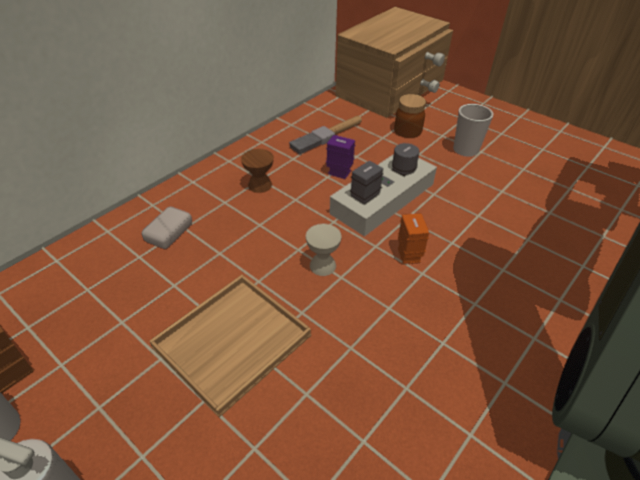

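Top view candidates are the grey rectangular pack in the dock at (411,215), the round battery at (476,219), an orange lookalike at (388,290) and a purple one at (444,152). I choose (411,215), which is grey, rectangular and in the dock. The tray is at (208,233), with a pale goblet in the path at (319,233).

```bash
python3 - <<'E'
from h import *
f=dict(np.load('top0.npz'));g=dict(np.load('side0.npz'));im=f['pixels'];hsv=cv2.cvtColor(im,cv2.COLOR_RGB2HSV)
def comp(m,seed,box):
    M=np.zeros(m.shape,np.uint8);x0,y0,x1,y1=box;M[y0:y1,x0:x1]=m[y0:y1,x0:x1]
    n,l,s,c=cv2.connectedComponentsWithStats(M); k=1+np.argmax(s[1:,4]);
    cs=cv2.findContours((l==k).astype(np.uint8),0,1)[0];return max(cs,key=cv2.contourArea)
H,S,V=[hsv[...,i].astype(int) for i in range(3)]
def rep(name,c,z):
    b=cv2.boxPoints(cv2.minAreaRect(c));P=ray(f,b,z);e=P[1]-P[0];e2=P[2]-P[1]
    print(name,np.round(b).tolist(),'ctr',P.mean(0).round(4),'len',np.linalg.norm(e[:2]).round(4),np.linalg.norm(e2[:2]).round(4),'ang',np.degrees(np.arctan2(e[1],e[0])).round(1))
rep('dock',comp((S<50)&(V>140),0,(365,175,515,260)),.045)
rep('tray',comp((V>125)&(H>10)&(H<25)&(S<170),0,(150,180,265,285)),.02)
print(hsv[205:225:5,395:430:5].tolist())
dark=(S<60)&(V<110)
rep('pack',comp(dark,0,(385,195,430,240)),.105)
rep('can',comp(dark,0,(452,195,497,240)),.09)
o=cv2.resize(im[130:310,300:520],None,fx=3,fy=3,interpolation=cv2.INTER_CUBIC)
cv2.imwrite('pics/crop0.png',o[:,:,::-1])
print('goblet',ray(f,[[319,233]],.08))
E
```

```text
dock [[377.0, 239.0], [380.0, 190.0], [498.0, 197.0], [495.0, 246.0]] ctr [ 0.5695 -0.2202  0.045 ] len 0.0904 0.2203 ang -3.9
tray [[150.0, 284.0], [150.0, 180.0], [264.0, 180.0], [264.0, 284.0]] ctr [0.5448 0.2086 0.02  ] len 0.1943 0.2129 ang 0.4
[[[22, 41, 69], [140, 8, 92], [10, 8, 91], [8, 12, 84], [18, 15, 85], [17, 19, 96], [40, 14, 161]], [[30, 19, 27], [30, 3, 102], [20, 7, 105], [10, 7, 104], [0, 9, 108], [30, 2, 106], [23, 10, 105]], [[150, 11, 24], [20, 7, 105], [15, 9, 114], [105, 3, 178], [98, 5, 193], [20, 7, 106], [30, 9, 113]], [[15, 51, 30], [12, 11, 111], [6, 11, 114], [15, 13, 114], [6, 11, 113], [6, 11, 112], [35, 13, 118]]]
pack [[392.0, 225.0], [394.0, 203.0], [426.0, 204.0], [425.0, 227.0]] ctr [ 0.5729 -0.1562  0.105 ] len 0.0387 0.0562 ang -3.6
can [[458.0, 205.0], [490.0, 205.0], [490.0, 233.0], [458.0, 233.0]] ctr [ 0.5659 -0.2739  0.09  ] len 0.057 0.0495 ang -90.0
goblet [[ 5.41588977e-01 -5.36939419e-04  8.00000000e-02]]
```

View pics/crop0.png

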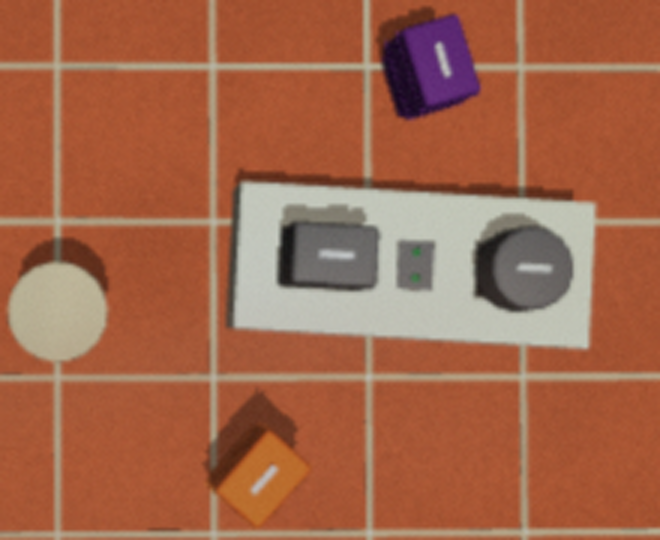

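The crop confirms the grey pack at crop pixel (335,255), with the lookalikes outside the dock. Next I rotate the jaws onto the dock's x and move above the pack.

>>> jog_arm(series=[{"offset": [0, 0, 0], "angular": [0, 0, -8.1], "gripper": -1}, {"offset": [0, 0, 0], "angular": [0, 0, -8.1], "gripper": -1}, {"offset": [0, 0, 0], "angular": [0, 0, -8.1], "gripper": -1}, {"offset": [0, 0, 0], "angular": [0, 0, -8.1], "gripper": -1}, {"offset": [0, 0, 0], "angular": [0, 0, -8.1], "gripper": -1}, {"offset": [0, 0, 0], "angular": [0, 0, -8.1], "gripper": -1}, {"offset": [0, 0, 0], "angular": [0, 0, -8.1], "gripper": -1}, {"offset": [0, 0, 0], "angular": [0, 0, -8.1], "gripper": -1}, {"offset": [0, 0, 0], "angular": [0, 0, -8.1], "gripper": -1}, {"offset": [3.3, 3.2, 0], "angular": [0, 0, 0], "gripper": -1}, {"offset": [3.3, 3.2, 0], "angular": [0, 0, 0], "gripper": -1}, {"offset": [3.3, 3.2, 0], "angular": [0, 0, 0], "gripper": -1}, {"offset": [3.3, 3.2, 0], "angular": [0, 0, 0], "gripper": -1}, {"offset": [3.3, 3.2, 0], "angular": [0, 0, 0], "gripper": -1}, {"offset": [3.3, 3.2, 0], "angular": [0, 0, 0], "gripper": -1}, {"offset": [3.3, 3.2, 0], "angular": [0, 0, 0], "gripper": -1}, {"offset": [3.3, 3.2, 0], "angular": [0, 0, 0], "gripper": -1}, {"offset": [3.3, 3.2, 0], "angular": [0, 0, 0], "gripper": -1}, {"offset": [3.3, 3.2, 0], "angular": [0, 0, 0], "gripper": -1}, {"offset": [3.3, 3.2, 0], "angular": [0, 0, 0], "gripper": -1}])

```text
time_s: 2.1
tool_pos: [0.4953, -0.1911, 0.207]
ee_rot: [-2.243, -2.178, -0.008]
force: [0.4, -0.7, 1.3]
finger_gap: 0.0908
```

```bash
cat >> h.py <<'E'
def go(x,y,z,yaw=-3.9):
    "remaining tool-frame offset in cm and turn in deg to TCP goal, tool down, tool y at world yaw"
    s=telemetry.read_state();R=cv2.Rodrigues(np.array(s['ee_rot']))[0];a=np.radians(yaw)
    yy=np.array([np.cos(a),np.sin(a),0]);zz=np.array([0,0,-1.]);G=np.c_[np.cross(yy,zz),yy,zz]
    print('t',s['time_s'],'pos',s['tool_pos'].round(4),'F',s['force'].round(1),'gap',round(s['finger_gap'],4))
    print('cm',(R.T@(np.array([x,y,z])-s['tool_pos'])*100).round(2),'deg',np.degrees(cv2.Rodrigues(R.T@G)[0].ravel()).round(2),'j6',s['joints'][5].round(2))
E
python3 - <<'E'
from h import *
go(.573,-.160,.12)
g=dict(np.load('side0.npz'))
print('side predicted pack top corners/centre',proj(g,[[.573,-.16,.105],[.573,-.16,.065]]).round(0).tolist(),'tray',proj(g,[[.545,.2085,.005]]).round(0).tolist())
print('goblet',proj(g,[[.54,0,h] for h in(.06,.08,.1,.12)]).round(0).tolist())
E
```

```text
t 2.1 pos [ 0.4953 -0.1911  0.207 ] F [ 0.4 -0.7  1.3] gap 0.0908
cm [3.21 7.74 8.7 ] deg [-0.42 -0.82  2.24] j6 -0.37
side predicted pack top corners/centre [[367.0, 170.0], [365.0, 187.0]] tray [[231.0, 339.0]]
goblet [[323.0, 242.0], [323.0, 234.0], [324.0, 225.0], [324.0, 215.0]]
```

>>> jog_arm(series=[{"offset": [1.1, 2.6, 0], "angular": [-0.4, -0.8, 2.2], "gripper": -1}, {"offset": [1.1, 2.6, 0], "angular": [0, 0, 0], "gripper": -1}, {"offset": [1.1, 2.6, 0], "angular": [0, 0, 0], "gripper": -1}, {"offset": [0, 0, 3], "angular": [0, 0, 0], "gripper": -1}, {"offset": [0, 0, 3], "angular": [0, 0, 0], "gripper": -1}, {"offset": [0, 0, 0], "angular": [0, 0, 0], "gripper": -1}])

```text
time_s: 2.7
tool_pos: [0.5821, -0.1538, 0.1432]
ee_rot: [-2.285, -2.154, -0.001]
force: [0.1, -0.4, 0.1]
finger_gap: 0.0909
```

```bash
python3 - <<'E'
from h import *
go(.573,-.160,.058)
g=grab('side','side1');f=grab('top','top1')
a=cv2.resize(g['pixels'][60:260,240:480],None,fx=2.5,fy=2.5,interpolation=cv2.INTER_CUBIC)
cv2.imwrite('pics/crop1.png',a[:,:,::-1])
E
```

```text
t 2.7 pos [ 0.5821 -0.1538  0.1432] F [ 0.1 -0.4  0.1] gap 0.0909
cm [-0.68 -0.87  8.52] deg [-0.04 -0.09  0.53] j6 -0.22
```

View pics/crop1.png

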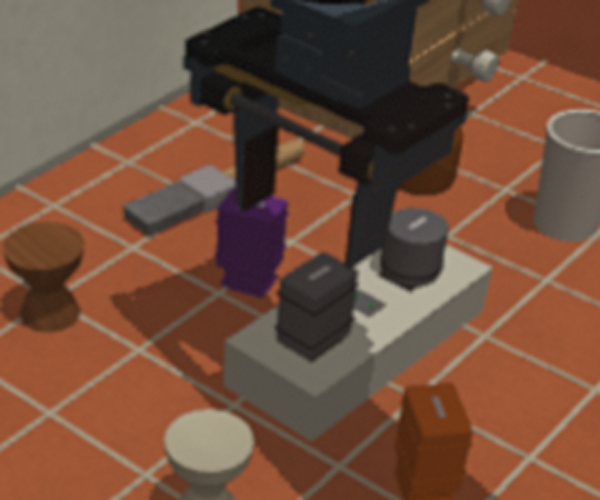

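The fingers hang above the dock, one on each side in x of the pack at crop pixel (318,305). The canister at (415,245) is clear of them. I'll correct the offset and descend.

>>> jog_arm(series=[{"offset": [-0.7, -0.9, 0], "angular": [0, 0, 0.5], "gripper": -1}, {"offset": [0, 0, 0], "angular": [0, 0, 0], "gripper": -1}, {"offset": [0, 0, 2], "angular": [0, 0, 0], "gripper": -1}, {"offset": [0, 0, 2], "angular": [0, 0, 0], "gripper": -1}, {"offset": [0, 0, 2], "angular": [0, 0, 0], "gripper": -1}, {"offset": [0, 0, 0], "angular": [0, 0, 0], "gripper": -1}])

```text
time_s: 3.4
tool_pos: [0.5783, -0.1656, 0.0958]
ee_rot: [2.286, 2.125, 0.021]
force: [-0.4, 0.1, 0.1]
finger_gap: 0.0914
```

```bash
python3 - <<'E'
from h import *
go(.573,-.160,.058)
E
```

```text
t 3.4 pos [ 0.5783 -0.1656  0.0958] F [-0.4  0.1  0.1] gap 0.0914
cm [ 0.54 -0.66  3.77] deg [ 1.37  0.24 -0.27] j6 -0.23
```

>>> jog_arm(series=[{"offset": [0.5, -0.6, 1], "angular": [1.3, 0.2, -0.3], "gripper": -1}, {"offset": [0, 0, 1], "angular": [0, 0, 0], "gripper": -1}, {"offset": [0, 0, 1], "angular": [0, 0, 0], "gripper": -1}, {"offset": [0, 0, 0.6], "angular": [0, 0, 0], "gripper": -1}, {"offset": [0, 0, 0], "angular": [0, 0, 0], "gripper": -1}])

```text
time_s: 3.9
tool_pos: [0.5747, -0.161, 0.0613]
ee_rot: [2.291, 2.141, 0.005]
force: [0.7, -0.1, 0.3]
finger_gap: 0.0918
```

```bash
python3 - <<'E'
from h import *
go(.573,-.160,.058)
E
```

```text
t 3.9 pos [ 0.5747 -0.161   0.0613] F [ 0.7 -0.1  0.3] gap 0.0918
cm [ 0.09 -0.18  0.33] deg [0.38 0.11 0.01] j6 -0.22
```

Good. I'll correct the remainder and close.

>>> jog_arm(series=[{"offset": [0.1, -0.2, 0.3], "angular": [0.4, 0.1, 0], "gripper": -1}, {"offset": [0, 0, 0], "angular": [0, 0, 0], "gripper": 1}, {"offset": [0, 0, 0], "angular": [0, 0, 0], "gripper": 1}, {"offset": [0, 0, 0], "angular": [0, 0, 0], "gripper": 1}, {"offset": [0, 0, 0], "angular": [0, 0, 0], "gripper": 1}, {"offset": [0, 0, 0], "angular": [0, 0, 0], "gripper": 1}, {"offset": [0, 0, 0], "angular": [0, 0, 0], "gripper": 1}, {"offset": [0, 0, 0], "angular": [0, 0, 0], "gripper": 1}, {"offset": [0, 0, 0], "angular": [0, 0, 0], "gripper": 1}, {"offset": [0, 0, 0], "angular": [0, 0, 0], "gripper": 1}])

```text
time_s: 4.9
tool_pos: [0.5736, -0.1601, 0.0592]
ee_rot: [2.294, 2.144, 0.001]
force: [0.2, 0.0, -0.0]
finger_gap: 0.0358
```

```bash
python3 - <<'E'
from h import *
go(.573,-.160,.058)
E
```

```text
t 4.9 pos [ 0.5736 -0.1601  0.0592] F [ 0.2  0.  -0. ] gap 0.0358
cm [ 0.   -0.06  0.12] deg [0.09 0.04 0.01] j6 -0.22
```

>>> jog_arm(series=[{"offset": [0, 0, -0.4], "angular": [0, 0, 0], "gripper": 1}, {"offset": [0, 0, -0.5], "angular": [0, 0, 0], "gripper": 1}, {"offset": [0, 0, -0.5], "angular": [0, 0, 0], "gripper": 1}, {"offset": [0, 0, -0.5], "angular": [0, 0, 0], "gripper": 1}])

```text
time_s: 5.3
tool_pos: [0.5723, -0.1597, 0.0759]
ee_rot: [-2.294, -2.143, 0.003]
force: [-0.5, -0.2, -3.1]
finger_gap: 0.0359
```

>>> jog_arm(series=[{"offset": [0, 0, -0.6], "angular": [0, 0, 0], "gripper": 1}, {"offset": [0, 0, -0.8], "angular": [0, 0, 0], "gripper": 1}, {"offset": [0, 0, -1.0], "angular": [0, 0, 0], "gripper": 1}, {"offset": [0, 0, -1.5], "angular": [0, 0, 0], "gripper": 1}, {"offset": [0, 0, 0], "angular": [0, 0, 0], "gripper": 1}])

```text
time_s: 5.8
tool_pos: [0.5729, -0.1597, 0.1215]
ee_rot: [2.296, 2.145, -0.0]
force: [0.8, -1.1, -2.4]
finger_gap: 0.0354
```

```bash
python3 - <<'E'
from h import *
go(.573,-.160,.24)
g=grab('side','side2')
a=cv2.resize(g['pixels'][60:260,240:480],None,fx=2.5,fy=2.5,interpolation=cv2.INTER_CUBIC)
cv2.imwrite('pics/crop2.png',a[:,:,::-1])
E
```

```text
t 5.8 pos [ 0.5729 -0.1597  0.1215] F [ 0.8 -1.1 -2.4] gap 0.0354
cm [-3.000e-02  1.000e-02 -1.185e+01] deg [0.   0.01 0.01] j6 -0.22
```

View pics/crop2.png

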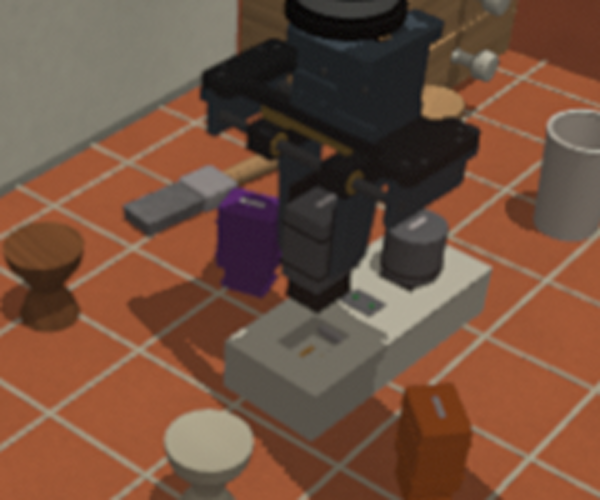

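The pack is out (bottom near crop pixel (318,305)), the socket at (315,335) is empty and the canister is seated. Next I lift and move across to the tray.

>>> jog_arm(series=[{"offset": [0, 0, -2], "angular": [0, 0, 0], "gripper": 1}, {"offset": [0, 0, -3], "angular": [0, 0, 0], "gripper": 1}, {"offset": [0, 0, -3], "angular": [0, 0, 0], "gripper": 1}, {"offset": [1.5, -0.3, -1], "angular": [0, 0, 0], "gripper": 1}, {"offset": [2.5, -0.4, 0], "angular": [0, 0, 0], "gripper": 1}, {"offset": [2.5, -0.4, 0], "angular": [0, 0, 0], "gripper": 1}, {"offset": [2.5, -0.4, 0], "angular": [0, 0, 0], "gripper": 1}, {"offset": [2.5, -0.4, 0], "angular": [0, 0, 0], "gripper": 1}, {"offset": [2.5, -0.4, 0], "angular": [0, 0, 0], "gripper": 1}, {"offset": [2.5, -0.4, 0], "angular": [0, 0, 0], "gripper": 1}, {"offset": [2.5, -0.4, 0], "angular": [0, 0, 0], "gripper": 1}, {"offset": [2.5, -0.4, 0], "angular": [0, 0, 0], "gripper": 1}, {"offset": [2.5, -0.4, 0], "angular": [0, 0, 0], "gripper": 1}, {"offset": [2.5, -0.4, 0], "angular": [0, 0, 0], "gripper": 1}, {"offset": [2.5, -0.4, 0], "angular": [0, 0, 0], "gripper": 1}, {"offset": [2.5, -0.4, 0], "angular": [0, 0, 0], "gripper": 1}, {"offset": [2.5, -0.4, 0], "angular": [0, 0, 0], "gripper": 1}, {"offset": [1.5, -0.3, 0], "angular": [0, 0, 0], "gripper": 1}, {"offset": [0, 0, 0], "angular": [0, 0, 0], "gripper": 1}])

```text
time_s: 7.75
tool_pos: [0.5155, 0.2258, 0.194]
ee_rot: [-2.267, -2.122, 0.046]
force: [0.3, -1.1, -2.7]
finger_gap: 0.0356
```

```bash
python3 - <<'E'
from h import *
go(.545,.2085,.04)
E
```

```text
t 7.75 pos [0.5155 0.2258 0.194 ] F [ 0.3 -1.1 -2.7] gap 0.0356
cm [-1.58  3.78 15.24] deg [-2.69 -0.17  0.12] j6 0.44
```

>>> jog_arm(series=[{"offset": [-0.8, 1.7, 0], "angular": [-1.3, -0.1, 0], "gripper": 1}, {"offset": [-0.8, 1.7, 1], "angular": [-1.3, 0, 0], "gripper": 1}, {"offset": [0, 0, 2], "angular": [0, 0, 0], "gripper": 1}, {"offset": [0, 0, 2.5], "angular": [0, 0, 0], "gripper": 1}, {"offset": [0, 0, 2.5], "angular": [0, 0, 0], "gripper": 1}, {"offset": [0, 0, 2], "angular": [0, 0, 0], "gripper": 1}, {"offset": [0, 0, 0], "angular": [0, 0, 0], "gripper": 1}])

```text
time_s: 8.45
tool_pos: [0.5539, 0.1969, 0.0884]
ee_rot: [2.292, 2.136, 0.001]
force: [-0.5, 0.6, -2.3]
finger_gap: 0.0359
```

```bash
python3 - <<'E'
from h import *
go(.545,.2085,.04)
E
```

```text
t 8.45 pos [0.5539 0.1969 0.0884] F [-0.5  0.6 -2.3] gap 0.0359
cm [ 1.13 -1.    4.82] deg [ 0.4   0.31 -0.13] j6 0.4
```

>>> jog_arm(series=[{"offset": [1.1, -1.0, 0], "angular": [0.4, 0.3, 0], "gripper": 1}, {"offset": [0, 0, 1], "angular": [0, 0, 0], "gripper": 1}, {"offset": [0, 0, 1], "angular": [0, 0, 0], "gripper": 1}, {"offset": [0, 0, 1], "angular": [0, 0, 0], "gripper": 1}, {"offset": [0, 0, 0.6], "angular": [0, 0, 0], "gripper": 1}, {"offset": [0, 0, 0], "angular": [0, 0, 0], "gripper": 1}])

```text
time_s: 9.05
tool_pos: [0.5471, 0.2082, 0.0525]
ee_rot: [2.298, 2.138, 0.008]
force: [0.3, -0.1, -2.5]
finger_gap: 0.0363
```

```bash
python3 - <<'E'
from h import *
go(.545,.2085,.039)
g=grab('side','side3')
a=cv2.resize(g['pixels'][180:420,120:340],None,fx=2.4,fy=2.4,interpolation=cv2.INTER_CUBIC)
cv2.imwrite('pics/crop3.png',a[:,:,::-1])
E
```

```text
t 9.05 pos [0.5471 0.2082 0.0525] F [ 0.3 -0.1 -2.5] gap 0.0363
cm [ 0.01 -0.22  1.35] deg [ 0.34 -0.1  -0.22] j6 0.42
```

View pics/crop3.png

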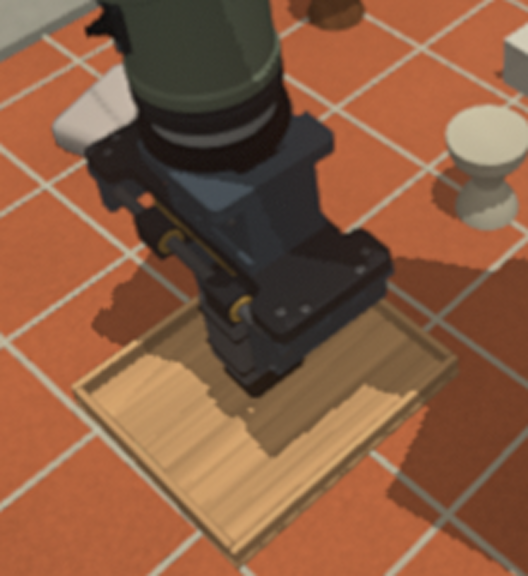

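The pack's foot (around crop pixel (262,388)) hangs over the middle of the tray. I'll lower slowly until contact.

>>> jog_arm(series=[{"offset": [0, -0.2, 0.4], "angular": [0.3, 0, 0], "gripper": 1}, {"offset": [0, 0, 0.3], "angular": [0, 0, 0], "gripper": 1}, {"offset": [0, 0, 0.3], "angular": [0, 0, 0], "gripper": 1}, {"offset": [0, 0, 0], "angular": [0, 0, 0], "gripper": 1}])

```text
time_s: 9.5
tool_pos: [0.5459, 0.2087, 0.0429]
ee_rot: [2.3, 2.14, 0.006]
force: [0.4, 0.4, -2.6]
finger_gap: 0.0361
```

>>> jog_arm(series=[{"offset": [0, 0, 0.2], "angular": [0.2, 0, 0], "gripper": 1}, {"offset": [0, 0, 0.2], "angular": [0, 0, 0], "gripper": 1}, {"offset": [0, 0, 0], "angular": [0, 0, 0], "gripper": 1}])

```text
time_s: 9.8
tool_pos: [0.5465, 0.2089, 0.0393]
ee_rot: [-2.298, -2.139, -0.004]
force: [-0.5, -0.1, -3.2]
finger_gap: 0.0364
```

>>> jog_arm(series=[{"offset": [0, 0, 0.2], "angular": [0, 0, 0], "gripper": 1}, {"offset": [0, 0, 0], "angular": [0, 0, 0], "gripper": 1}])

```text
time_s: 10.0
tool_pos: [0.5469, 0.2092, 0.0399]
ee_rot: [-2.299, -2.139, -0.006]
force: [1.2, -0.5, -2.3]
finger_gap: 0.0361
```

>>> jog_arm(series=[{"offset": [0, 0, 0.3], "angular": [0, 0, 0], "gripper": 1}, {"offset": [0, 0, 0], "angular": [0, 0, 0], "gripper": 1}])

```text
time_s: 10.2
tool_pos: [0.5476, 0.2096, 0.0398]
ee_rot: [-2.299, -2.14, -0.01]
force: [-0.4, -0.1, -2.0]
finger_gap: 0.0361
```

>>> jog_arm(series=[{"offset": [0, 0, 0.3], "angular": [-0.3, 0, 0], "gripper": 1}])

```text
time_s: 10.3
tool_pos: [0.5482, 0.2099, 0.0391]
ee_rot: [2.297, 2.138, 0.018]
force: [-6.3, -1.5, 30.6]
finger_gap: 0.0358
```

>>> jog_arm(series=[{"offset": [0, 0, 0.3], "angular": [0, 0, 0], "gripper": 1}])

```text
time_s: 10.4
tool_pos: [0.5481, 0.2099, 0.0392]
ee_rot: [2.297, 2.138, 0.018]
force: [-7.0, -2.9, 24.9]
finger_gap: 0.0361
```

Contact is confirmed. I'll relax, release and check the gap.

>>> jog_arm(series=[{"offset": [0, 0, 0], "angular": [0.6, 0, 0], "gripper": 1}, {"offset": [0, 0, 0], "angular": [0, 0, 0], "gripper": -1}, {"offset": [0, 0, 0], "angular": [0, 0, 0], "gripper": -1}, {"offset": [0, 0, 0], "angular": [0, 0, 0], "gripper": -1}, {"offset": [0, 0, 0], "angular": [0, 0, 0], "gripper": -1}, {"offset": [0, 0, 0], "angular": [0, 0, 0], "gripper": -1}, {"offset": [0, 0, 0], "angular": [0, 0, 0], "gripper": -1}, {"offset": [0, 0, 0], "angular": [0, 0, 0], "gripper": -1}, {"offset": [0, 0, 0], "angular": [0, 0, 0], "gripper": -1}])

```text
time_s: 11.3
tool_pos: [0.5486, 0.2101, 0.038]
ee_rot: [-2.297, -2.138, -0.009]
force: [-0.7, -0.0, 0.2]
finger_gap: 0.0909
```

>>> jog_arm(series=[{"offset": [0, 0, -1], "angular": [0, 0, 0], "gripper": -1}, {"offset": [0, 0, -2], "angular": [0, 0, 0], "gripper": -1}, {"offset": [0, 0, -3], "angular": [0, 0, 0], "gripper": -1}, {"offset": [0, 0, -3], "angular": [0, 0, 0], "gripper": -1}, {"offset": [0, 0, -3], "angular": [0, 0, 0], "gripper": -1}, {"offset": [0, 0, -3], "angular": [0, 0, 0], "gripper": -1}, {"offset": [-3, 0, -2], "angular": [0, 0, 0], "gripper": -1}, {"offset": [-4, 0, 0], "angular": [0, 0, 0], "gripper": -1}, {"offset": [-4, 0, 0], "angular": [0, 0, 0], "gripper": -1}, {"offset": [-4, 0, 0], "angular": [0, 0, 0], "gripper": -1}, {"offset": [-3, 0, 0], "angular": [0, 0, 0], "gripper": -1}, {"offset": [0, 0, 0], "angular": [0, 0, 0], "gripper": -1}, {"offset": [0, 0, 0], "angular": [0, 0, 0], "gripper": -1}])

```text
time_s: 12.6
tool_pos: [0.5363, 0.0243, 0.2247]
ee_rot: [2.293, 2.14, 0.025]
force: [0.1, 0.7, 0.2]
finger_gap: 0.0909
```

```bash
python3 - <<'E'
from h import *
go(.545,.2085,.2)
g=grab('side','side4');f=grab('top','top4')
print(proj(g,[[.5485,.21,.085],[.5485,.21,.005]]).round().tolist(),proj(f,[[.5485,.21,.085]]).round().tolist())
a=cv2.resize(g['pixels'][100:420,120:460],(510,480));b=f['pixels'][170:300,140:290]
b=cv2.resize(b,(280,243));b=np.vstack([b,np.zeros((237,280,3),np.uint8)])
cv2.imwrite('pics/crop4.png',np.hstack([a,b])[:,:,::-1])
E
```

```text
t 12.6 pos [0.5363 0.0243 0.2247] F [0.1 0.7 0.2] gap 0.0909
cm [18.41 -0.44  2.62] deg [ 0.83 -0.49 -0.06] j6 0.09
[[222.0, 305.0], [229.0, 338.0]] [[199.0, 229.0]]
```

View pics/crop4.png

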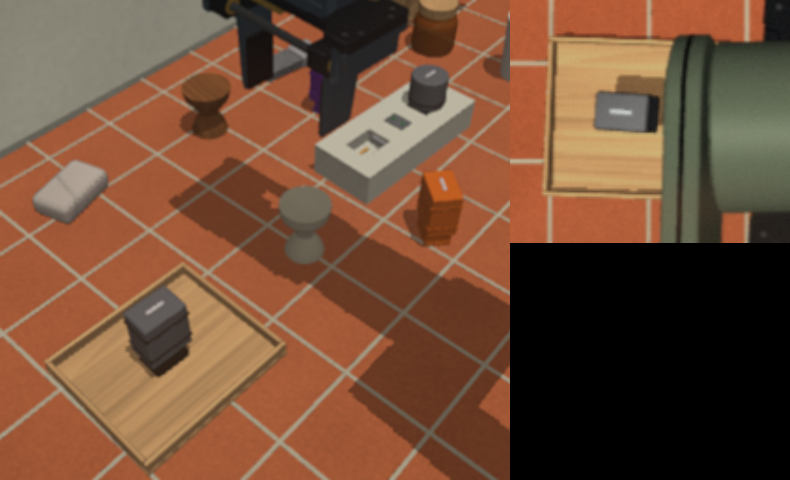

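The pack stands upright in the tray at crop pixel (160,330), matching the predicted projection within about 3 px. The canister is still seated at (428,88) and the gripper is clear.

```bash
python3 -c "
from workcell import workorder; print(workorder.finish_job())"
```

```text
the job is handed in; nothing more can be done
None
```

I pulled the rectangular grey pack out of the dock, stood it in the wooden tray and handed the job in at about 12.7 s. The hand-in gave no verdict.

- **Lift:** the jaws closed across the pack's 36 mm side (gap 35.8 mm). A picture after the lift showed the socket empty, with the foot clear of the dock.
- **Placing:** contact showed as about 31 N up (25 N on a second push) at tool height 39 mm. That matches the height expected if the pack did not slip in the grip. From the tool position at release, it stands about 4 mm from the tray's estimated centre.
- **Last pictures:** the pack looks upright. Its top in the side view is about 3 px from where I predicted. The round battery is seated in its socket. I judged both by eye and did not measure the tilt or the round battery's shift. The gripper is open and clear at 0.22 m height.
- **Weak spots:** my colour mask for the tray also took in the floor grout, so I judged its centre from the outline. That centre projected within a few pixels of the tray's centre in the side view. The jog rows missed by up to about 4 cm on the longer moves, so I corrected each approach from the measured pose.

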